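# Feed the specimen tote home and hold the counter's recessed reset

### The job

Load the next batch: push the grey tote of specimen holders along the rollers, without lifting it, into the bay until it rests fully home against the end stop. Then take the stylus from its stand, reach it upright through the hole beside the counter box's display window and hold the recessed reset button fully down with it; finish while still gripping the stylus and holding the button down. Do not press the button in the other hole (beside the knob) and leave the other things on the bench where they are.

Things in the scene. Friction and masses are not known exactly. Their poses are not given: they have to be found in the camera images.
- track: Low roller track, fixed, 440 x 142. Origin: on the bench under its middle; +x is the push direction, towards the bay. 14 free-turning steel rollers (tops 45 above the bench) between aluminium rails (tops 55 above the bench, 118 apart inside). The entry end (x=-220) is open; push from there.
- bay_stop (a point): The station bay at the track's +x end: grey cheeks 95 high along both sides from track x=+94, and a grey end stop 95 high. This point: middle of the stop's near face (track x=+200), 75 above the bench.
- tote: Open grey plastic tote holding six steel specimen holders fixed in it, 140 (x) x 110 (y) x 60 high, walls 4 thick, about 0.7 kg (0.5 to 0.9). Stands on the rollers, between the rails, its +x along the track's +x. Origin: centre of its underside, so its rear face is at x=-70. It rolls with about 1 to 2 N of push and stays where it is left.
- tote_front (a point): Middle of the tote's leading (+x) face, 30 above its underside; touches the end stop at track x=+200 when fully home.
- counter: White box, fixed, 130 x 130 x 70 high. On its flat top: a dark display window (2 proud, 40 x 72, at x=+30, y=-18), a black knob (34 across, 14 high, at x=-30, y=-18), and two 16 mm round holes, each with a white push button 25 deep: the reset at x=+30, y=+42 beside the display, another at x=-30, y=+42 beside the knob. Origin: centre of underside.
- reset_hole (a point): Centre of the mouth of the reset button's hole (16 mm wide, on the top face, 70 above the bench, z up). The top of the unpressed reset button (14 across) lies 25 below this point.
- reset (a joint): Travel of the reset button in m: 0 up, 0.007 fully down. A spring: 2 N to start, 5 N fully down, and then a hard stop; springs back when let go.
- calib_hole (a point): Centre of the mouth of the other hole, the one beside the knob, same size and depth. Leave it alone.
- calib (a joint): Travel of the other recessed button, m; same spring. Must not be pressed.
- stand: Upright aluminium block 50 x 50 x 75 high, fixed, with a 10 mm vertical hole through its middle in which the stylus stands. Origin: centre of its underside. It may stand in either of two areas; the cup is in the other one.
- stylus: Stylus, 120 long, 60 g: straight steel rod 8 mm thick and 60 long, below a round black handle 18 mm thick and 60 long. Stands upright in the stand with the handle's shoulder resting on the block's top and can be pulled straight up. Origin: centre of the rod's lower end; +z runs up the stylus, the handle spans z=60 to 120.
- stylus_tip (a point): The free lower end of the stylus rod (the same point as stylus).
- cup: White plastic cup, 60 across, 75 high, a bystander. Origin: centre of underside.
- weight_a: Steel weight with a button head, 42 across, 44 high, a bystander near stand and cup. Origin: centre of underside.
- weight_b: The same weight again, a bystander between the robot and the track's entry. Origin: centre of underside.
- jar: Black jar, 56 across, 60 high, a bystander beyond the counter box. Origin: centre of underside.
- tape: Roll of clear tape lying flat, 90 across, 24 high, a bystander. Origin: centre of underside.
- driver: Screwdriver lying on the bench between robot and track, a bystander.
- clamp_block: Dark steel block 50 x 35 x 30 high, a bystander beyond the track. Origin: centre of underside.
Things that resemble listed ones, but are neither listed nor needed, are in the scene too. Leave any blue or green look-alike of the stand alone.

How it is judged:
By the outcome, as a careful person would: the job done as asked, in the order asked, and still so for the second after the job is handed in, while the arm keeps its last pose, push and grip.
It also fails if it takes over 58 s, if anything falls off the work surface, if the arm or the gripper's body presses on something with over 40 N, if the wrist force passes 120 N, or if a joint passes its speed limit or range.

### The arm

A 6-joint arm with a two-finger parallel gripper is mounted at the origin on the work surface. World frame = base frame: x ahead of the robot, y to its left, z up, the work surface at z = 0. Lengths are in m, angles in rad, forces in N, time in s.
With the tool pointing down it reaches from about 0.425 to 0.95 m from the base axis. Payload 3.5 kg.
Tool frame: the origin (TCP) lies on the centre line of the jaws, within the pads' length; the fingertips stand 19 mm ahead of it and the grasp point (between the pads) is the TCP; z points along the fingers, y is the line along which they close (so a half turn about z gives the same grasp; the last joint's range is limited). The gripper opens to 85 mm and grips with 20 to 120 N. Pads are 22 mm wide; open, the fingers measure 114 mm over their backs; the gripper's body (76 mm by 85 mm) begins 54 mm behind the grasp point. The pads swing forward as they close: fully open they stand 13 mm farther back than shut.
Start: joints at [-1.29, 0.286, 1.577, -0, 1.279, -0.15], TCP at [0.282, -0.613, 0.25] pointing down, gripper open.
Joint ranges: [-2.77, 2.77], [-0.9, 2.22], [0.21, 2.48], [-1.53, 4.67], [0.24, 2.81], [-2.84, 2.84]. Speed limits (rad/s): [2.79, 2.79, 3.14, 3.14, 3.14, 3.14].

### API

Orientations are given as a unit quaternion [w, x, y, z].
In Python, from rig import arm, cams gives the robot as it stands. The module is installed in compiled form; this text tells all that it offers.
- The arm moves only by the shell command python3 -m creep 'ROWS' [FORCE]. ROWS is JSON, one flat list of numbers, 5 for each row, row after row: the shift along the tool's x, y, z in cm, then the turn about the tool's z in rad, then the opening, from -1 (shut) to 1 (fully open), so that 0 is half open. A call has 1 to 8 rows; each row shifts and turns the commanded pose from where the row before left it, along the tool's axes as they then stand; what a row does not reach is not made up. A row lasts 1/10 s, in which the tool goes at most 50 mm and 8.59 degrees, less where a joint would pass 70% of its speed; a pose out of reach is approached as far as the arm can. A call with a gripper value outside its range is refused whole. The fingers move at their own pace and stop on an object; FORCE is the grip in N (left out, the last holds). Time passes only in rows, so rows that do not move let the fingers close. It gives the time, the measured TCP pose, the force, the opening and the grip force at its end, in the units of the state.
- arm.read_state(): the state, without advancing time (a new reading comes with each control period).
- cams.snapshot(name): name is "scene" or "top"; returns (picture, depth): 384x512x3 uint8, red, green, blue; 384x512 float32, m along the optical axis (not along the pixel's ray), 0 where there is no reading.
- cams.camera_params(name): a dict with "fx", "fy", "cx", "cy" (pixels), "cam_to_world" (4x4, takes a point from camera to world coordinates). Camera axes: x right, y up, looking along -z (the intrinsics and any distortion apply to the point x, -y, -z); pixel columns grow to the right and rows downward; lengths in m; the calibration is good to about 2 mm. A picture is of the moment at which its call begins. camera_params takes no time and is no camera call.
- arm.close_job(): hands the job in; it is judged then, once.
The state is a dict: "time": time; "q": joint angles; "joint_vel": joint speeds; "joint_efforts": joint torques, N m; "ee_pos": TCP position; "tcp_rot": TCP orientation; "wrist_force": force on the tool from outside, world axes, zero at the start; "wrist_torque": the same for the moment, N m; "finger_gap": opening from 0.0 (shut) to 1.0 (fully open); "grip_force": force on a finger pad.
Only numpy, scipy, OpenCV 4.12 (cv2) and the standard library are available. Lean on these libraries where they do the work, as an engineer would, in place of code of your own. Each camera call takes 0.05 s, during which the arm holds its last target. There are 200 camera calls.

## Working session

There is one attempt and no reset: what is moved stays moved. The work goes in short steps, Python scripts to look and compute and a shell command to move; the robot and the scene stay as the last step left them, time stands still between calls to the robot, and variables do not carry over. Pictures are saved under pics/ and viewed, at most 10 in all, crops included, and the job is handed in when it is done.

```bash
mkdir -p pics
cat > h.py <<'E'
import numpy as np, cv2
from rig import arm, cams
def snap(n):
    p,d=cams.snapshot(n); np.savez('last_%s.npz'%n,p=p,d=d); return p,d
def w(n,u,v,d=None):
    c=cams.camera_params(n)
    if d is None:
        D=np.load('last_%s.npz'%n)['d'];u0,v0=int(round(u)),int(round(v));d=np.median(D[max(0,v0-1):v0+2,max(0,u0-1):u0+2])
    return (np.array(c['cam_to_world'])@[(u-c['cx'])/c['fx']*d,-(v-c['cy'])/c['fy']*d,-d,1])[:3]
def wz(n,u,v,z):
    a=w(n,u,v,1.);o=np.array(cams.camera_params(n)['cam_to_world'])[:3,3]
    return o+(a-o)*(z-o[2])/(a[2]-o[2])
def save(n,p,box=None,s=1):
    if box: p=p[box[1]:box[3],box[0]:box[2]]
    cv2.imwrite('pics/'+n,cv2.resize(p[:,:,::-1],None,fx=s,fy=s,interpolation=cv2.INTER_CUBIC))
E
python3 - <<'E'
from h import *
for n in('scene','top'):
    p,d=snap(n);save(n+'0.png',p,None,1.5);c=cams.camera_params(n);print({k:np.round(v,3).tolist() for k,v in c.items()})
s=arm.read_state();print(s)
E
```

```text
{'fx': 369.811, 'fy': 369.811, 'cx': 258.473, 'cy': 193.991, 'cam_to_world': [[-0.666, -0.495, 0.558, 1.068], [0.746, -0.432, 0.507, 0.434], [-0.01, 0.754, 0.657, 0.645], [0.0, 0.0, 0.0, 1.0]]}
{'fx': 480.583, 'fy': 480.583, 'cx': 252.402, 'cy': 185.214, 'cam_to_world': [[-0.052, 0.978, -0.202, 0.328], [-0.999, -0.052, 0.008, 0.017], [-0.003, 0.202, 0.979, 1.255], [0.0, 0.0, 0.0, 1.0]]}
{'time': 0.1, 'q': array([-1.28998020e+00,  2.87125333e-01,  1.57807125e+00, -6.57220507e-06,
        1.27860181e+00, -1.49997411e-01]), 'joint_vel': array([-0.00210329, -0.00213156, -0.00245834,  0.00026405, -0.00032972,
       -0.0008871 ]), 'joint_efforts': array([ 8.51411405e-04, -4.07298267e+01, -2.93701494e+01, -1.55316202e-04,
        3.42948013e-03,  1.83435547e-07]), 'ee_pos': array([ 0.28175416, -0.61275616,  0.24903127]), 'tcp_rot': array([-1.10030804e-03,  9.76888733e-01,  2.13745612e-01, -7.52257703e-05]), 'wrist_force': array([-0.02130563,  0.48456131,  0.1171352 ]), 'wrist_torque': array([ 0.05109558, -0.03265654, -0.02638614]), 'grip_force': 0.0, 'finger_gap': 1.0000729191044606}
```

View pics/top0.png

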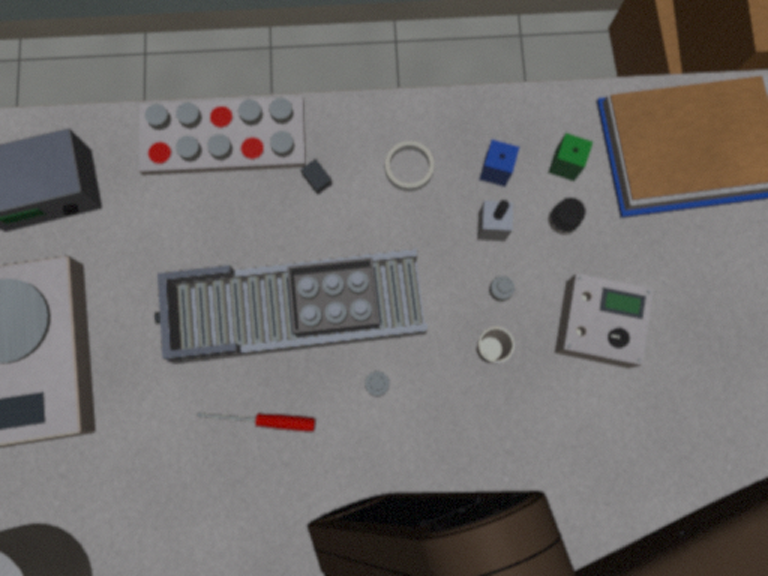

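View pics/scene0.png

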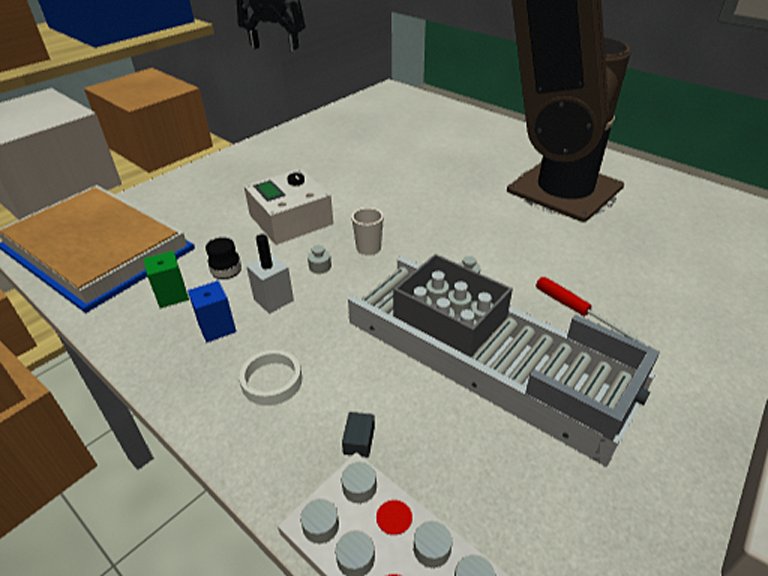

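Top view: the track runs from its entry at right (421,292) to the bay at left (160,315), with the tote at (335,297). The stylus stands in the grey stand at (497,215). On the counter, the reset hole is near (587,296) beside the display, and the other hole is at (581,331). These are 1.5x pixels.

Run:
```python
from h import *
p=np.load('last_top.npz')['p'];save('c1.png',p,(312,125,442,222),6);save('c2.png',p,(95,160,295,250),4)
```

```text
(no output)
```

View pics/c1.png

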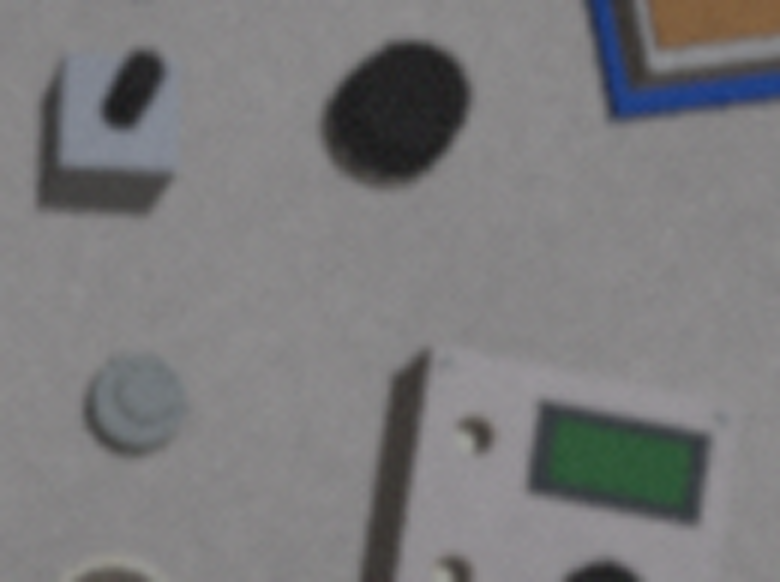

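View pics/c2.png

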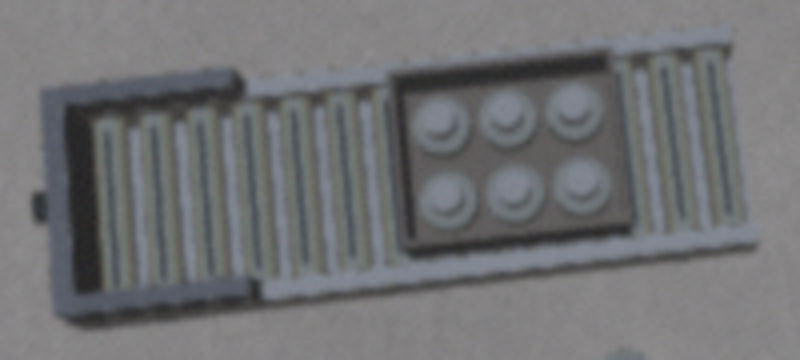

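Run:
```python
from h import *
a=lambda u,v:(312+(u+.5)/6-.5,125+(v+.5)/6-.5)
b=lambda u,v:(95+(u+.5)/4-.5,160+(v+.5)/4-.5)
def P(l,f,u,v,z):print(l,np.round(wz('top',*f(u,v),z),4))
P('styl top',a,150,62,.135);P('shoulder',a,120,116,.075);P('standtop',a,119,111,.075)
for c in((65,53),(178,55),(177,170),(57,165)):P(' sc',a,*c,.075)
P('reset',a,474,436,.07);P('calib',a,452,575,.07);P('disp',a,619,461,.072)
for c in((543,401),(708,434),(697,523),(530,490)):P(' d',a,*c,.072)
P('boxcorner',a,429,349,.07)
P('railL',b,733,37,.055);P('railR',b,757,240,.055)
for c in((40,90),(65,318)):P('stop outer',b,*c,.095)
for c in((65,105),(78,292)):P('stop inner',b,*c,.095)
for c in((238,70),(256,280)):P('cheek start',b,*c,.095)
for c in((612,52),(634,230),(390,72),(408,255)):P('tote',b,*c,.105)
D=np.load('last_top.npz')['d']
print(w('top',*a(148,58)),w('top',*a(110,150)),w('top',*a(500,400)),w('top',*b(626,150)))
```

```text
styl top [ 0.6728 -0.2035  0.135 ]
shoulder [ 0.668  -0.2004  0.075 ]
standtop [ 0.6703 -0.2002  0.075 ]
 sc [ 0.6972 -0.1794  0.075 ]
 sc [ 0.6937 -0.2275  0.075 ]
 sc [ 0.6431 -0.2225  0.075 ]
 sc [ 0.6479 -0.1719  0.075 ]
reset [ 0.5233 -0.337   0.07  ]
calib [ 0.4657 -0.3215  0.07  ]
disp [ 0.5093 -0.3954  0.072 ]
 d [ 0.5363 -0.3668  0.072 ]
 d [ 0.5187 -0.4337  0.072 ]
 d [ 0.4817 -0.4245  0.072 ]
 d [ 0.4991 -0.3571  0.072 ]
boxcorner [ 0.5613 -0.3222  0.07  ]
railL [ 0.6147 -0.0608  0.055 ]
railR [ 0.483  -0.0676  0.055 ]
stop outer [0.5941 0.3713 0.095 ]
stop outer [0.4525 0.3548 0.095 ]
stop inner [0.5838 0.3558 0.095 ]
stop inner [0.4678 0.3471 0.095 ]
cheek start [0.6003 0.249  0.095 ]
cheek start [0.4694 0.2395 0.095 ]
tote [0.5972 0.0173 0.105 ]
tote [0.4865 0.0095 0.105 ]
tote [0.5918 0.1538 0.105 ]
tote [0.4785 0.146  0.105 ]
[ 0.67448894 -0.20280649  0.13510729] [ 0.65341957 -0.19499837  0.07461133] [ 0.53786639 -0.3493111   0.07062941] [0.54659113 0.01157833 0.04440885]
```

Crop 1: the reset hole is at (474,436) and the stylus top at (150,62). Crop 2: the tote's rear edge runs from (612,52) to (634,230), and the stop's inner edge is at about x=70. I'll move behind the tote with the gripper shut.

```bash
python3 -m creep '[3,-2.64,0,0,-1, 3,-2.64,0,0,-1, 3,-2.64,0,0,-1, 3,-2.64,0,0,-1, 3,-2.64,0,0,-1, 3,-2.64,0,0,-1, 3,-2.64,0,0,-1, 3,-2.64,0,0,-1]'; python3 -m creep '[3,-2.64,0,0,-1, 3,-2.64,0,0,-1, 3,-2.64,0,0,-1, 3,-2.64,0,0,-1, 3,-2.64,0,0,-1, 3,-2.64,0,0,-1, 3,-2.64,0,0,-1, 3,-2.64,0,0,-1]'
python3 -m creep '[0,0,0,-0.149,-1, 0,0,0,-0.149,-1, 0,0,0,-0.149,-1, 0,0,0,-0.149,-1, 0,0,0,-0.149,-1, 0,0,0,-0.149,-1, 0,0,0,-0.149,-1, 0,0,0,-0.149,-1]'; python3 -m creep '[0,0,0,0,-1,0,0,0,0,-1]'
```

```text
time: 0.9
ee_pos: [0.4119, -0.3194, 0.2498]
tcp_rot: [-0.0, 0.977, 0.214, -0.0]
wrist_force: [0.5, -0.3, 0.8]
finger_gap: -0.0
grip_force: 0.0
time: 1.7
ee_pos: [0.5418, -0.0273, 0.2499]
tcp_rot: [-0.0, 0.977, 0.214, -0.0]
wrist_force: [0.4, -0.8, -0.2]
finger_gap: -0.002
grip_force: 0.0
time: 2.5
ee_pos: [0.5413, -0.0289, 0.2497]
tcp_rot: [-0.001, 0.686, 0.727, -0.0]
wrist_force: [-1.2, 0.3, 0.0]
finger_gap: 0.001
grip_force: 0.0
time: 2.7
ee_pos: [0.5414, -0.029, 0.2499]
tcp_rot: [-0.0, 0.69, 0.724, -0.0]
wrist_force: [-0.3, 0.1, -1.3]
finger_gap: -0.001
grip_force: 0.0
```

```bash
python3 -m creep '[0,0.3,3,0,-1, 0,0,3,0,-1, 0,0,3,0,-1, 0,0,3,0,-1, 0,0,3,0,-1, 0,0,1.5,0,-1, 0,0,0,0,-1]'
python3 -m creep '[1,0,0,0,-1, 1,0,0,0,-1, 1,0,0,0,-1, 1,0,0,0,-1, 1,0,0,0,-1, 1,0,0,0,-1, 1,0,0,0,-1, 1,0,0,0,-1]';python3 -m creep '[1,0,0,0,-1, 1,0,0,0,-1, 1,0,0,0,-1, 1,0,0,0,-1, 1,0,0,0,-1, 1,0,0,0,-1, 1,0,0,0,-1, 1,0,0,0,-1]'
python3 - <<'E'
from h import *
p,d=snap('top');save('push.png',p,(95,150,295,250),4)
E
```

```text
time: 3.4
ee_pos: [0.5428, -0.0285, 0.0828]
tcp_rot: [-0.002, 0.689, 0.725, -0.001]
wrist_force: [-0.0, 0.2, 0.3]
finger_gap: -0.001
grip_force: 0.0
time: 4.2
ee_pos: [0.5405, 0.0518, 0.0855]
tcp_rot: [0.0, 0.688, 0.725, -0.0]
wrist_force: [0.4, -3.0, 1.7]
finger_gap: 0.003
grip_force: 1.3
time: 5.0
ee_pos: [0.5358, 0.1318, 0.0851]
tcp_rot: [-0.0, 0.688, 0.725, -0.0]
wrist_force: [-2.9, -2.5, 3.4]
finger_gap: 0.001
grip_force: 1.3
```

View pics/push.png

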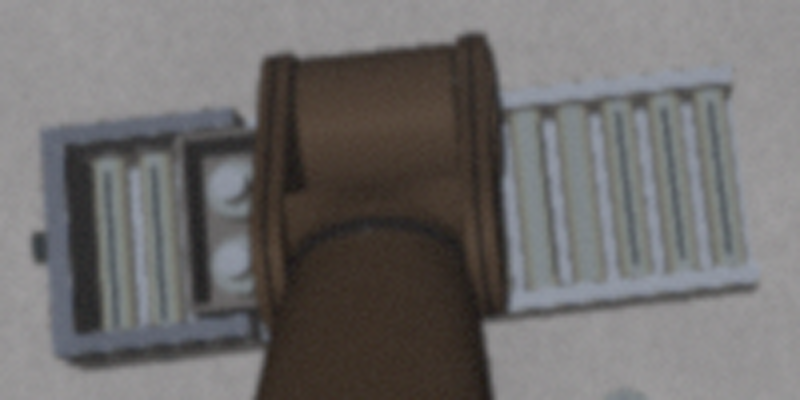

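The tote is rolling straight into the bay, with its leading edge at about u=185 and the stop at about u=75. I'll keep pushing until contact.

```bash
python3 -m creep '[1,0,0,0,-1, 1,0,0,0,-1, 1,0,0,0,-1, 1,0,0,0,-1, 1,0,0,0,-1, 0.5,0,0,0,-1, 0.4,0,0,0,-1]';python3 -m creep '[0.3,0,0,0,-1,0.3,0,0,0,-1,0.3,0,0,0,-1,0,0,0,0,-1]'
```

```text
time: 5.75
ee_pos: [0.5331, 0.1906, 0.0852]
tcp_rot: [-0.0, 0.688, 0.725, 0.0]
wrist_force: [-0.3, -2.1, 1.1]
finger_gap: 0.001
grip_force: 0.8
time: 6.15
ee_pos: [0.533, 0.1992, 0.0853]
tcp_rot: [0.0, 0.689, 0.725, 0.001]
wrist_force: [0.3, 0.3, 0.6]
finger_gap: 0.001
grip_force: 0.0
```

```bash
for i in 1 2 3 4; do python3 -m creep '[0.2,0,0,0,-1,0.2,0,0,0,-1]' | egrep 'ee_pos|wrist'; done
```

```text
ee_pos: [0.5329, 0.2027, 0.0853]
wrist_force: [1.1, -4.8, 0.0]
ee_pos: [0.5337, 0.2031, 0.0854]
wrist_force: [3.2, -19.6, 0.8]
ee_pos: [0.5338, 0.2032, 0.0855]
wrist_force: [2.4, -34.4, 3.4]
ee_pos: [0.5338, 0.2032, 0.0856]
wrist_force: [2.1, -47.2, 5.9]
```

The tote is home (force rising, no movement). I'll back off, rise and look.

```bash
python3 -m creep '[-0.5,0,0,0,-1,-0.7,0,0,0,-1,-1,0,0,0,-1,-1,0,-2,0,-1,0,0,-4,0,-1,0,0,-4,0,-1,0,0,-4,0,-1,0,0,0,0,-1]'
python3 -m creep '[-4,1.3,0,0,1,-4,1.3,0,0,1,-4,1.3,0,0,1,-4,1.3,0,0,1,-4,1.3,0,0,1,-4,1.3,0,0,1,-4,1.3,0,0,1,-4,1.3,0,0,1]'
python3 - <<'E'
from h import *
p,d=snap('top');save('home.png',p,(95,140,395,250),2.6)
E
```

```text
time: 7.75
ee_pos: [0.5371, 0.1841, 0.2332]
tcp_rot: [0.004, 0.688, 0.726, 0.006]
wrist_force: [0.1, -0.8, 1.1]
finger_gap: 0.001
grip_force: 0.0
time: 8.55
ee_pos: [0.6545, -0.1322, 0.2244]
tcp_rot: [-0.0, 0.688, 0.726, 0.0]
wrist_force: [0.2, 0.5, 0.7]
finger_gap: 0.999
grip_force: 0.0
```

View pics/home.png

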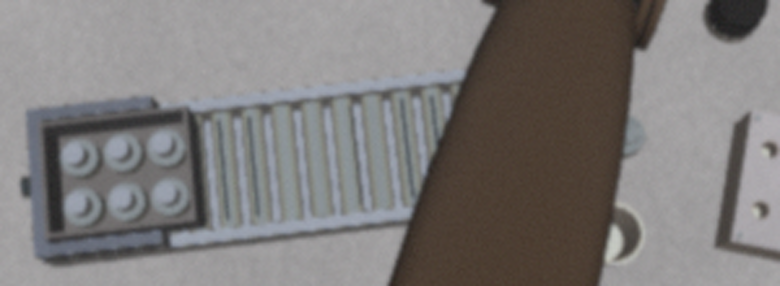

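The tote sits against the stop (left, u≈45), seated in the bay. Now go over the stylus and down.

```bash
python3 -m creep '[-3.5,0.6,0,0,1,-3.6,0.7,0,0,1,0,0,0,0,1]'
python3 -m creep '[0,0,2.3,0,1,0,0,2.3,0,1,0,0,2.3,0,1,0,0,2.3,0,1,0,0,2.2,0,1,0,0,0,0,1]'
python3 - <<'E'
from h import *
p,d=snap('scene');save('grasp.png',p,(110,60,310,210),4)
E
```

```text
time: 8.9
ee_pos: [0.6711, -0.2051, 0.2242]
tcp_rot: [0.0, 0.69, 0.724, -0.0]
wrist_force: [0.3, 0.2, -0.2]
finger_gap: 0.999
grip_force: 0.0
time: 9.5
ee_pos: [0.6681, -0.1989, 0.1061]
tcp_rot: [-0.004, 0.688, 0.726, -0.001]
wrist_force: [0.2, -0.7, -0.8]
finger_gap: 1.001
grip_force: 0.0
```

View pics/grasp.png

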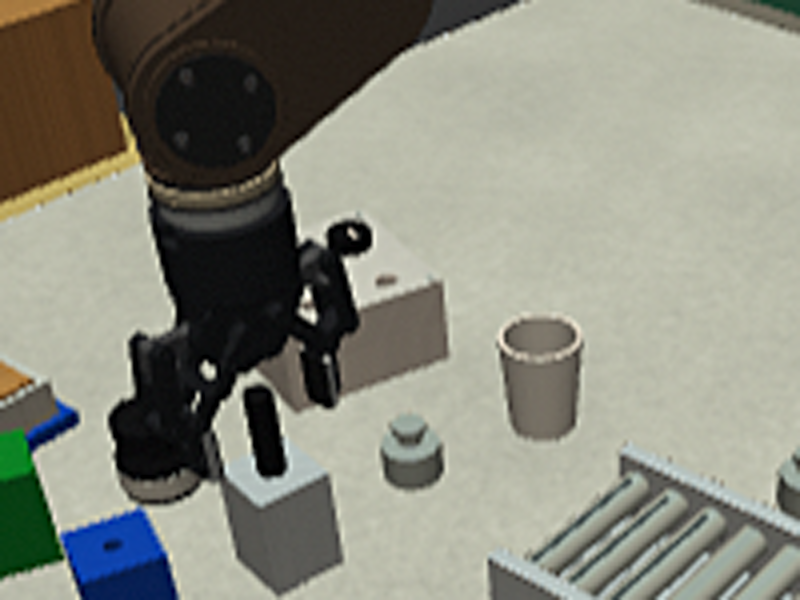

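The open fingers straddle the handle at (265,430); closing gently.

```bash
python3 -m creep '[0,0,0,0,1,0,0,0,0,0.3,0,0,0,0,-0.2,0,0,0,0,-0.4,0,0,0,0,-0.5,0,0,0,0,-0.6,0,0,0,0,-0.7,0,0,0,0,-1]' 20; python3 -m creep '[0,0,0,0,-1,0,0,0,0,-1,0,0,0,0,-1]' 20
```

```text
time: 10.35
ee_pos: [0.67, -0.2017, 0.1115]
tcp_rot: [-0.001, 0.688, 0.725, -0.001]
wrist_force: [-5.3, -0.9, 4.4]
finger_gap: 0.205
grip_force: 19.8
time: 10.65
ee_pos: [0.67, -0.2017, 0.1115]
tcp_rot: [-0.001, 0.688, 0.725, -0.001]
wrist_force: [-6.2, -0.6, 4.1]
finger_gap: 0.208
grip_force: 19.9
```

```bash
python3 -m creep '[0,-0.05,0,0,-1,0,-0.05,0,0,-1,0,0,0,0,-1]' 20; python3 -m creep '[0,-0.05,0,0,-1,0,0,0,0,-1,0,0,0,0,-1]' 40
```

```text
time: 10.95
ee_pos: [0.6699, -0.2017, 0.1116]
tcp_rot: [0.0, 0.688, 0.725, 0.0]
wrist_force: [-4.2, 0.0, 3.4]
finger_gap: 0.203
grip_force: 19.7
time: 11.25
ee_pos: [0.6698, -0.2017, 0.1116]
tcp_rot: [0.001, 0.689, 0.725, 0.0]
wrist_force: [-1.0, -0.2, 2.4]
finger_gap: 0.198
grip_force: 38.8
```

```bash
python3 -m creep '[0,0,-1,0,-1,0,0,-1,0,-1,0,0,-1.5,0,-1,0,0,-1.5,0,-1,0,0,-2,0,-1,0,0,-2,0,-1,0,0,-2,0,-1,0,0,-1,0,-1]' 60; python3 -m creep '[0,0,0,0,-1,0,0,0,0,-1]'
python3 - <<'E'
from h import *
p,d=snap('scene');save('lift.png',p,(110,20,310,170),4)
E
```

```text
time: 12.05
ee_pos: [0.6705, -0.202, 0.2356]
tcp_rot: [0.003, 0.688, 0.725, 0.001]
wrist_force: [-0.0, 0.2, 0.2]
finger_gap: 0.193
grip_force: 58.3
time: 12.25
ee_pos: [0.6691, -0.2015, 0.2311]
tcp_rot: [-0.0, 0.688, 0.725, -0.0]
wrist_force: [0.0, 0.0, -1.1]
finger_gap: 0.194
grip_force: 58.3
```

View pics/lift.png

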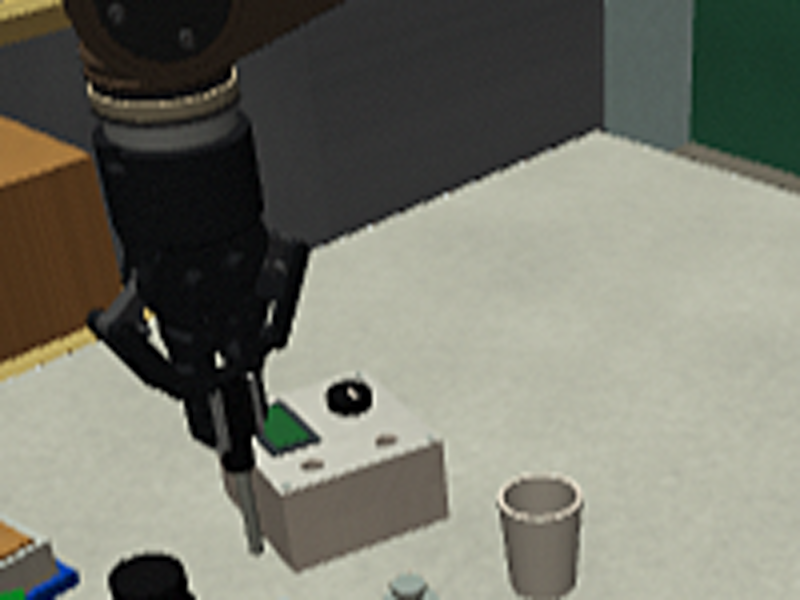

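The stylus is held with its tip at about (257,550). The holes are visible at (312,465) for the reset and (386,441) for the other. Now compare positions in the scene camera.

Run:
```python
from h import *
b=lambda u,v:(110+(u+.5)/4-.5,20+(v+.5)/4-.5)
print('tip',wz('scene',*b(257,550),.135),'reset',wz('scene',*b(312,465),.07),'calib',wz('scene',*b(386,441),.07))
# top camera hole from display-centre model fit
ax=np.array([.5233-.4657,-.337+.3215]);ax/=np.linalg.norm(ax);ay=np.array([-ax[1],ax[0]])
print(np.array([.5093,-.3954])+.060*ay, ax)
print(arm.read_state()['ee_pos'])
```

```text
tip [ 0.66713344 -0.20138268  0.135     ] reset [ 0.52270496 -0.33653803  0.07      ] calib [ 0.46511113 -0.32055402  0.07      ]
[ 0.52489119 -0.33746111] [ 0.96564812 -0.25985323]
[ 0.66874488 -0.20138518  0.2301078 ]
```

```bash
python3 -m creep '[-2.1,-2.5,0,0,-1,-2.1,-2.5,0,0,-1,-2.1,-2.5,0,0,-1,-2.1,-2.5,0,0,-1,-2.1,-2.6,0,0,-1,-2.2,-2.7,0,0,-1,0,0,1.5,0,-1,0,0,1.5,0,-1]'; python3 -m creep '[0,0,1.5,0,-1,0,0,0,0,-1,0,0,0,0,-1,0,0,0,0,-1]'
python3 - <<'E'
from h import *
p,d=snap('scene');save('over.png',p,(150,80,250,155),7)
E
```

```text
time: 13.1
ee_pos: [0.5224, -0.3367, 0.1997]
tcp_rot: [-0.001, 0.689, 0.725, 0.0]
wrist_force: [-0.3, -0.1, -0.5]
finger_gap: 0.196
grip_force: 58.5
time: 13.5
ee_pos: [0.5239, -0.3361, 0.1868]
tcp_rot: [0.001, 0.688, 0.726, 0.0]
wrist_force: [-0.4, -0.8, -0.2]
finger_gap: 0.197
grip_force: 58.6
```

View pics/over.png

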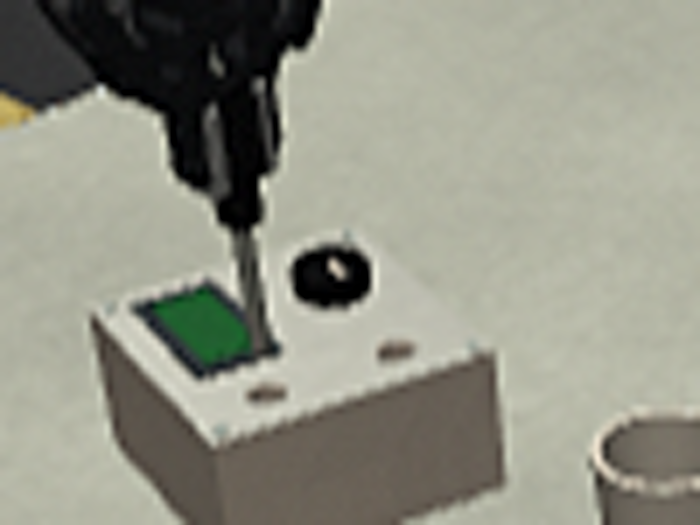

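The tip is at about (261,352), roughly 20 mm above the reset hole at (267,394). Check the lateral error.

Run:
```python
from h import *
b=lambda u,v:(150+(u+.5)/7-.5,80+(v+.5)/7-.5)
s=arm.read_state();print(s['ee_pos'],s['tcp_rot'])
print('tip',wz('scene',*b(260,352),s['ee_pos'][2]-.0966),'reset',wz('scene',*b(267,394),.07))
```

```text
[ 0.52393473 -0.33635938  0.18721564] [8.26503950e-04 6.88146912e-01 7.25570908e-01 4.00218393e-05]
tip [ 0.52311918 -0.33576146  0.09061564] reset [ 0.52247204 -0.33641614  0.07      ]
```

Aligned to about 1 mm. Descend to just above the button, then press slowly.

```bash
python3 -m creep '[0,0,0.8,0,-1,0,0,0.8,0,-1,0,0,0.8,0,-1,0,0,0.8,0,-1,0,0,0.8,0,-1,0,0,0.2,0,-1,0,0,0,0,-1,0,0,0,0,-1]'; for i in 1 2 3; do python3 -m creep '[0,0,0.15,0,-1,0,0,0.15,0,-1,0,0,0,0,-1]' | egrep 'ee_pos|wrist|grip';done
```

```text
time: 14.35
ee_pos: [0.5233, -0.3366, 0.1446]
tcp_rot: [0.0, 0.688, 0.725, 0.0]
wrist_force: [0.2, 1.2, -1.8]
finger_gap: 0.192
grip_force: 58.6
ee_pos: [0.5233, -0.3366, 0.1417]
wrist_force: [-0.1, -0.2, -0.3]
grip_force: 58.4
ee_pos: [0.5233, -0.3366, 0.1387]
wrist_force: [-0.4, 0.9, 2.9]
grip_force: 58.5
ee_pos: [0.5233, -0.3366, 0.1356]
wrist_force: [-0.3, -0.0, 3.6]
grip_force: 58.5
```

```bash
for i in 1 2; do python3 -m creep '[0,0,0.15,0,-1,0,0,0,0,-1,0,0,0,0,-1]' | egrep 'ee_pos|wrist|grip';done
```

```text
ee_pos: [0.5234, -0.3367, 0.1345]
wrist_force: [0.1, 0.8, 5.3]
grip_force: 59.0
ee_pos: [0.5236, -0.3369, 0.1344]
wrist_force: [-2.1, 2.0, 10.3]
grip_force: 59.6
```

```bash
python3 -m creep '[0,0,0.1,0,-1,0,0,0,0,-1,0,0,0,0,-1,0,0,0,0,-1,0,0,0,0,-1]'
python3 - <<'E'
from h import *
p,d=snap('scene');save('end.png',p,None,1.5)
E
```

```text
time: 16.35
ee_pos: [0.5237, -0.3371, 0.1343]
tcp_rot: [0.001, 0.688, 0.725, -0.0]
wrist_force: [-3.4, 2.2, 13.6]
finger_gap: 0.198
grip_force: 60.0
```

View pics/end.png

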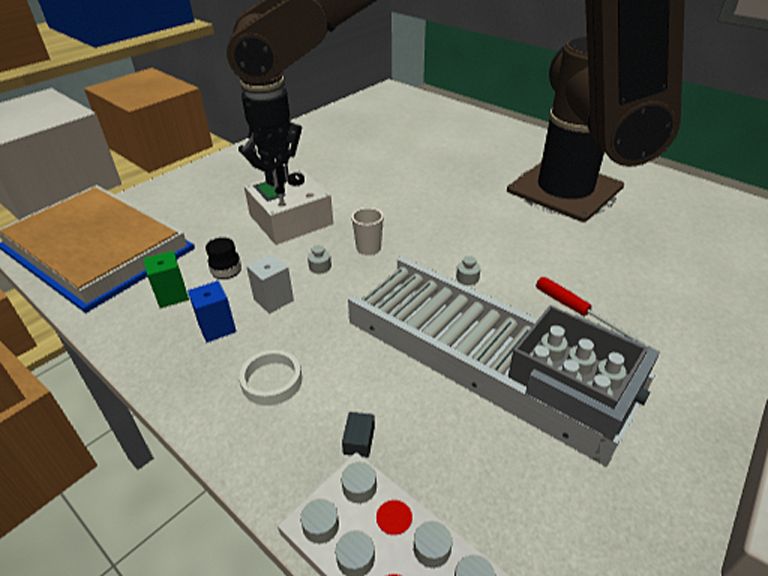

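The tote is home in the bay (580,370), the stylus is in the reset hole (282,200), and nothing else has moved. Handing in.

```bash
python3 -c "
from rig import arm
print(arm.close_job())"
```

```text
the job is handed in; nothing more can be done
None
```

Job handed in at about 16 s: the tote was pushed home against the end stop, and the gripped stylus is holding the reset button on its hard stop at about 14 N; while seating the tote, the shut fingertips briefly pressed it with about 47 N, over the 40 N limit if that covers the fingers as well as the gripper body.

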